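# Empty the bearing-ball hopper with its lever

### The arm

A 7-joint arm with a two-finger parallel gripper is mounted at the origin on the work surface. World frame = base frame: x ahead of the robot, y to its left, z up, the work surface at z = 0. Lengths are in m, angles in rad, forces in N, time in s.
With the tool pointing down it reaches from about 0.4 to 0.875 m from the base axis. Payload 19.3 kg.
Tool frame: the origin (TCP) lies midway between the tips of the shut fingers; the grasp point (between the pads) lies 19 mm behind it (bot.pinch_z is the distance from the TCP to the grasp point, in m); z points along the fingers, y is the line along which they close (so a half turn about z gives the same grasp; the last joint's range is limited). The gripper opens to 85 mm and grips with 20 to 120 N. Pads are 22 mm wide; open, the fingers measure 114 mm over their backs; the gripper's body (76 mm by 85 mm) begins 54 mm behind the grasp point. The pads swing forward as they close: fully open they stand 13 mm farther back than shut.
Start: joints at [-0.07, 0.521, -0.036, 1.599, 0.021, 1.021, -0.113], TCP at [0.625, -0, 0.231] pointing down, gripper open.
Joint ranges: [-2.91, 2.91], [-0.3, 2.13], [-1.5, 1.42], [0.17, 2.43], [-1.26, 4.41], [0.16, 1.93], [-2.52, 2.52]. Speed limits (rad/s): [1.89, 1.89, 2.39, 2.39, 3.01, 3.01, 3.01].

### API

Orientations are given as [roll, pitch, yaw] about the fixed x, y, z axes, in that order (R = Rz(yaw) Ry(pitch) Rx(roll)).
In Python, from workcell import observe, viewer, bot gives the robot as it stands. The module is installed in compiled form; this text tells all that it offers.
- The arm moves only by the tool play_rows, never from a script. Its argument "motion" is a list of rows, each a list of 7 numbers: the shift along the tool's x, y, z in cm, then the turn, a rotation vector about the tool's x, y, z in rad, then the opening, from -1 (shut) to 1 (fully open), so that 0 is half open. A call has exactly 5 rows; each row is the pose to reach, as a shift and turn from the pose commanded when the call began, along the tool's axes at that moment; what a row does not reach only later rows make up. A row lasts 1/10 s, in which the tool goes at most 50 mm and 8.59 degrees, less where a joint would pass 70% of its speed; a pose out of reach is approached as far as the arm can. A call with a gripper value outside its range is refused whole. The fingers move at their own pace and stop on an object; "squeeze" is the grip in N (left out, the last holds). Time passes only in rows, so rows that repeat a pose let the fingers close, or fill a call up. It gives the time, the measured TCP pose, the force, the opening and the grip force at its end, in the units of the state.
- observe(): the state, without advancing time (a new reading comes with each control period).
- viewer.grab_frame(name): name is "scene" or "side" or "wrist"; returns (picture, depth): 384x512x3 uint8, red, green, blue; 384x512 float32, m along the optical axis (not along the pixel's ray), 0 where there is no reading.
- viewer.camera_info(name): a dict with "fx", "fy", "cx", "cy" (pixels), "k1" (the pictures are not rectified: a ray, as slopes to the right and down, at radius r is drawn at 1 + k1 r^2 times it, then the intrinsics apply), "R" (3x3) and "t" (3): a world point X has camera coordinates R X + t. Camera axes: x right, y down, z forward; pixel columns grow to the right and rows downward; lengths in m; the calibration is good to about 2 mm. A picture is of the moment at which its call begins: read the wrist's pose just before it. camera_info takes no time and is no camera call; for the wrist camera it gives the pose at the moment of the call.
- bot.job_done(): hands the job in; it is judged then, once.
The state is a dict: "clock": time; "qpos": joint angles; "qd": joint speeds; "joint_efforts": joint torques, N m; "position": TCP position; "tool_rot": TCP orientation; "force": force on the tool from outside, world axes, zero at the start; "moment": the same for the moment, N m; "grip_width": finger opening in m; "finger_force": force on a finger pad.
Only numpy, scipy, OpenCV 4.12 (cv2) and the standard library are available. Lean on these libraries where they do the work, as an engineer would, in place of code of your own. Each camera call takes 0.05 s, during which the arm holds its last target. There are 200 camera calls.

### The job

Using only the fingertips on the red lever of the orange hopper, press it all the way down so that the lid opens fully and both steel balls roll out into the hopper's tray. Once both are in the tray, ease the lever back up so that the lid closes fully without slamming, and take the hand clear. Do not grasp or lift anything, do not touch the balls or the lid itself, and leave the grey hopper and the other things alone.

Things in the scene. Friction and masses are not known exactly. Their poses are not given: they have to be found in the camera images.
- orange: orange sheet-metal hopper, fixed: box 160 deep (x) x 124 wide (y) x 120 mm high. Origin: centre of the box's underside; -x points to its front, roughly to the robot. In front a spout (to x = -102 mm) over a catch tray (to x = -182 mm); the lever is beside the tray on its +y side. A grey linkage cover, 115 mm high, lies along the box's +y side out to y = 83 mm
- orange_pad (a point): centre of the top of the lever's red pad (36 mm along the lever x 34 x 12 thick), where to press down; moves with the lever. About 120 mm above the bench released, 54 mm fully pressed, 115 mm straight in front of the lever's pivot (hopper frame x -62, y 105, z 85 mm). Free space above and round it; the tray wall (36 mm high, front 52 mm) is 41 mm to the pad's -y side
- orange_lever (a joint): turn of the red lever in rad: 0 released (sloping up 0.25 rad to its free end), 0.56 pressed down to its stop. Needs 3 to 6 N at the pad. No catch: the lid's weight pushes it back up, so it follows a finger that rises slowly and flies up when let go. The lid is linked to it and turns 1.6 times as far
- orange_lid (a joint): opening of the orange lid in rad about its hinge along the box's rear (+x) top edge: 0 shut, 0.90 fully open. Its front lip shuts the ball lane. Below 0.4 rad, closing faster than 2 rad/s is a slam (pad rising at about 0.14 m/s); let go with more than a few hundredths of a rad to go, it slams
- orange_lid_edge (a point): middle of the top front edge of the orange lid, a plate 166 x 126 x 4 mm with a 62 mm lip down its front; moves with the lid, 124 mm above the bench when shut, some 240 mm when fully open
- orange_tray (a point): centre of the floor of the orange hopper's catch tray, 96 mm long (x) between the box and the tray's front wall, 88 mm wide (y) inside; axes as the hopper's, z up
- ball1_center (a point): centre of a steel ball, 30 mm across, 110 g; at first in the hopper behind the lid's lip, on a lane that slopes to the spout; it rolls out by itself within about a second when the lid opens. In the tray its centre is about 15 mm above the tray floor
- ball2_center (a point): centre of the second steel ball, the same, behind the first
- ball1: the first steel ball (origin at a point of its surface, so use its centre)
- ball2: the second steel ball (likewise)
- grey: a second hopper of the same shape and size but grey with a black lever, fixed; to be left alone. Origin and axes as for the orange one
- grey_lid (a joint): opening of the grey hopper's lid in rad, 0 shut; must stay shut
- jar: amber glass jar, 72 mm across, 100 mm high, standing; origin: centre of its underside
- spray: spray can, 66 mm across, 170 mm high, standing; origin: centre of its underside
- caster: caster wheel standing upside down on its 70 x 55 mm plate, 94 mm high; origin: on the bench under it
- wrench: wrench lying flat between the robot and the hoppers, about 180 mm long; origin at its middle, on the bench
- carton: cardboard carton 90 x 120 x 70 mm; origin: centre of its underside
- bracket: dark steel angle bracket, 70 x 35 x 53 mm; origin: centre of its underside

How it is judged:
By the outcome, as a careful person would: the job done as asked, in the order asked, and still so for the second after the job is handed in, with the robot touching nothing.
It also fails if it takes over 48 s, if anything falls off the work surface, if the arm or the gripper's body presses on something with over 40 N, if the wrist force passes 120 N, or if a joint passes its speed limit or range.

## Working session

There is one attempt and no reset: what is moved stays moved. The work goes in short steps, Python scripts to look and compute and a tool call to move; the robot and the scene stay as the last step left them, time stands still between calls to the robot, and variables do not carry over. Pictures are saved under pics/ and viewed, at most 10 in all, crops included, and the job is handed in when it is done.

Besides the shell and the picture viewer there is one more tool, called as name(argument=value, ...), one argument or row to a line, values as JSON. play_rows: Moves the arm, as the interface text tells. Its arguments: {"type":"object","properties":{"motion":{"type":"array"},"squeeze":{"type":"number"}},"required":["motion"]}

```bash
mkdir -p pics
cat > h.py <<'E'
from workcell import observe, viewer, bot
import numpy as np, cv2
def grab(n):
    i=viewer.camera_info(n); p,d=viewer.grab_frame(n); return p,d,i
def save(p,f): cv2.imwrite('pics/'+f, cv2.cvtColor(p,cv2.COLOR_RGB2BGR))
def pts(u,v,d,i):
    K=np.array([[i['fx'],0,i['cx']],[0,i['fy'],i['cy']],[0,0,1.]])
    xd=np.c_[(u-i['cx'])/i['fx'],(v-i['cy'])/i['fy']]; x=xd.copy()
    for _ in range(20): x=xd/(1+i['k1']*(x**2).sum(1,keepdims=True))
    c=np.c_[x,np.ones(len(x))]*np.asarray(d)[:,None]
    return (c-np.array(i['t']))@np.array(i['R'])
def redmask(p):
    h=cv2.cvtColor(p,cv2.COLOR_RGB2HSV); H,S,V=h[...,0],h[...,1],h[...,2]
    return ((H<5)|(H>173))&(S>150)&(V>60), (H>=6)&(H<20)&(S>150)&(V>80)
E
python3 - <<'E'
from h import *
o=observe(); print(o['clock'],o['position'],o['tool_rot'],o['force'])
ims=[]
for n in('scene','side'):
    p,d,i=grab(n); ims.append(p); np.savez(n+'.npz',p=p,d=d)
    for nm,m in zip(('red','orange'),redmask(p)):
        v,u=np.nonzero(m&(d>0)); P=pts(u,v,d[v,u],i)
        print(n,nm,len(P))
        if len(P): print(np.percentile(P,[2,25,50,75,98],axis=0).round(3), u.min(),u.max(),v.min(),v.max())
save(cv2.resize(np.hstack(ims),(800,300)),'a.png');
E
```

```text
0.0 [ 6.24632518e-01 -3.43156049e-05  2.30721704e-01] [-3.14039273e+00  8.87462843e-05  1.57082964e+00] [-0.05798196 -0.95670533 -0.04751565]
scene red 921
[[ 0.417 -0.724  0.014]
 [ 0.42  -0.702  0.048]
 [ 0.421 -0.682  0.073]
 [ 0.422 -0.658  0.097]
 [ 0.507  0.293  0.121]] 0 319 147 298
scene orange 2449
[[0.322 0.121 0.009]
 [0.646 0.124 0.045]
 [0.714 0.139 0.086]
 [0.76  0.19  0.123]
 [0.764 0.659 0.137]] 0 362 48 250
side red 1277
[[ 0.079 -0.711  0.013]
 [ 0.082 -0.582  0.058]
 [ 0.12  -0.572  0.083]
 [ 0.189 -0.569  0.105]
 [ 0.506  0.306  0.124]] 202 496 169 250
side orange 5668
[[ 0.251 -1.41  -0.219]
 [ 0.385  0.199 -0.211]
 [ 0.601  0.614  0.097]
 [ 1.241  0.686  0.137]
 [ 1.451  0.773  0.185]] 0 474 59 370
```

View pics/a.png

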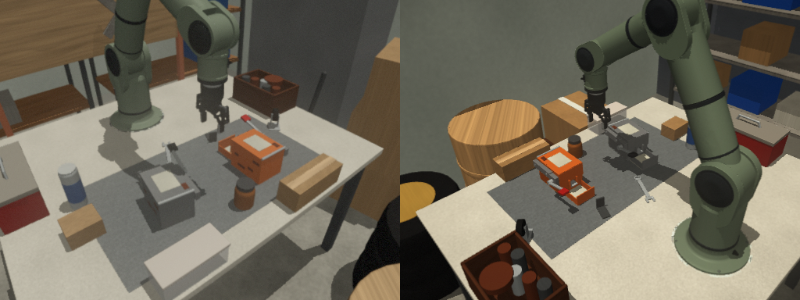

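The two views show the orange hopper left of the robot (scene about (255,155), side about (560,165) in the picture), with the red pad on its robot side. The grey hopper is to its right. Next I measure the pad and the lid top.

Run:
```python
from h import *
for n in('scene','side'):
    z=np.load(n+'.npz'); p,d=z['p'],z['d']; i=viewer.camera_info(n)
    r,o=redmask(p)
    for nm,m in(('red',r),('orange',o)):
        v,u=np.nonzero(m&(d>0)); P=pts(u,v,d[v,u],i)
        k=(P[:,0]>.4)&(P[:,0]<.9)&(P[:,1]>0)&(P[:,1]<.5)&(P[:,2]>.003)&(P[:,2]<.2)
        P=P[k]; print(n,nm,len(P),u[k].min(),u[k].max(),v[k].min(),v[k].max()); print(np.percentile(P,[2,50,98],axis=0).round(3))
        T=P[P[:,2]>P[:,2].max()-.012]; 
        if nm=='red': print('top',T.mean(0).round(4),len(T), P.mean(0).round(4))
    # lid top plane (any colour) z .115-.13 near hopper
    v,u=np.nonzero(d>0); P=pts(u,v,d[v,u],i)
    k=(abs(P[:,2]-.124)<.006)&(P[:,0]>.52)&(P[:,0]<.85)&(P[:,1]>.08)&(P[:,1]<.4)
    Q=P[k]; print('lid',len(Q),Q[:,2].mean(),cv2.minAreaRect(Q[:,:2].astype(np.float32)))
    u0,v0=int(u[k].mean()),int(v[k].mean()); c=p[max(0,v0-65):v0+65,max(0,u0-85):u0+85]; print(u0,v0)
    save(cv2.resize(c,None,fx=4,fy=4),n+'_c.png')
a=cv2.imread('pics/scene_c.png');b=cv2.imread('pics/side_c.png')
cv2.imwrite('pics/b.png',np.hstack([cv2.resize(a,(400,300)),cv2.resize(b,(400,300))]))
```

```text
scene red 51 309 319 147 154
[[0.489 0.275 0.115]
 [0.504 0.29  0.119]
 [0.518 0.306 0.124]]
top [0.504  0.2894 0.1194] 51 [0.504  0.2894 0.1194]
scene orange 2361 281 362 165 249
[[0.502 0.121 0.01 ]
 [0.719 0.138 0.084]
 [0.764 0.24  0.126]]
lid 1446 0.12413244423982168 ((0.6380235552787781, 0.19428901374340057), (0.15875555574893951, 0.27576369047164917), 77.35566711425781)
330 184
side red 95 202 216 240 250
[[0.484 0.273 0.101]
 [0.497 0.298 0.123]
 [0.524 0.312 0.128]]
top [0.4973 0.2964 0.123 ] 79 [0.4998 0.2958 0.1197]
side orange 2152 173 248 183 262
[[0.496 0.032 0.007]
 [0.598 0.193 0.085]
 [0.784 0.251 0.13 ]]
lid 1164 0.12592503289520388 ((0.675498366355896, 0.19782216846942902), (0.14854155480861664, 0.18025681376457214), 89.40758514404297)
202 205
```

View pics/b.png

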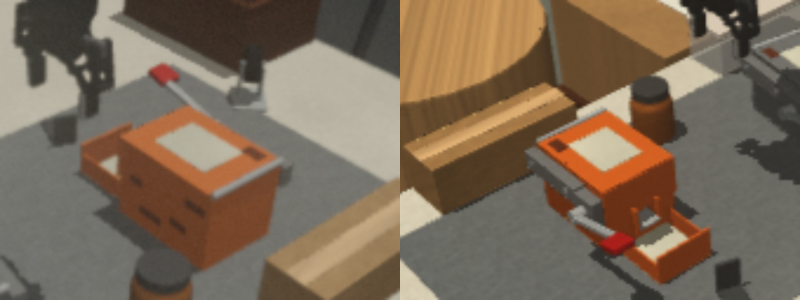

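Pad top is at about (0.50, 0.292, 0.12), which agrees with the stated height. I'll move above it while closing the fingers.

play_rows(
  motion=[
    [2.5,-1,0,0,0,0,-1],
    [6.5,-2.7,0,0,0,0,-1],
    [10.5,-4.4,0,0,0,0,-1],
    [14.5,-6.1,0,0,0,0,-1],
    [18.5,-7.8,0,0,0,0,-1],
  ],
  squeeze=20,
)

```text
clock: 0.6
position: [0.546, 0.1863, 0.2311]
tool_rot: [-3.141, 0.0, 1.571]
force: [0.7, 0.6, 0.6]
grip_width: 0.0121
finger_force: 0.0
```

play_rows(
  motion=[
    [3.5,-1.5,0,0,0,0,-1],
    [7,-3,0,0,0,0,-1],
    [9.5,-4,0,0,0,0,-1],
    [10.7,-4.5,0,0,0,0,-1],
    [10.7,-4.5,0,0,0,0,-1],
  ],
)

```text
clock: 1.1
position: [0.5013, 0.2932, 0.2311]
tool_rot: [-3.141, -0.0, 1.573]
force: [0.3, 0.1, 0.2]
grip_width: -0.0
finger_force: 0.0
```

Run:
```python
from h import *
o=observe(); print(o['clock'],o['position'],o['tool_rot'],o['force'],o['grip_width'])
p,d,i=grab('wrist'); save(p,'w1.png'); r,og=redmask(p)
v,u=np.nonzero(r&(d>0)); P=pts(u,v,d[v,u],i); k=(P[:,2]>.08)&(P[:,2]<.14)
P=P[k]; print(len(P),u[k].min(),u[k].max(),v[k].min(),v[k].max())
if len(P): print(np.percentile(P,[1,50,99],axis=0).round(4),cv2.minAreaRect(P[:,:2].astype(np.float32)))
v,u=np.nonzero(og&(d>0)); P=pts(u,v,d[v,u],i); P=P[(P[:,2]>.118)&(P[:,2]<.13)]
if len(P): print('lid',len(P),cv2.minAreaRect(P[:,:2].astype(np.float32)))
```

```text
1.1 [0.50126871 0.29323782 0.23107935] [-3.14105314e+00 -1.52209811e-04  1.57308783e+00] [0.28706314 0.07422868 0.16713832] -2.6683296675625286e-06
1581 240 281 167 207
[[0.4854 0.2785 0.1165]
 [0.5023 0.2959 0.1221]
 [0.5198 0.3112 0.1263]] ((0.5027621984481812, 0.29426485300064087), (0.03465940058231354, 0.035179976373910904), 89.95074462890625)
lid 9678 ((0.673126220703125, 0.1873703896999359), (0.1274239867925644, 0.16461975872516632), 89.22675323486328)
```

View pics/w1.png

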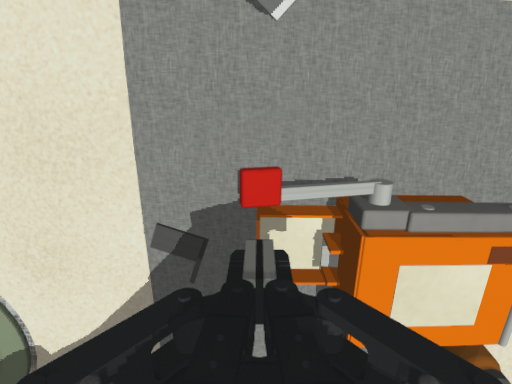

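The wrist picture shows the red pad at (260,187), the hopper nearly square to the base and free space around the pad. Measured pad centre is (0.503, 0.2945, 0.121), so the tool is above it within 2 mm.

play_rows(
  motion=[
    [0.1,0.1,2,0,0,0,-1],
    [0.1,0.1,5,0,0,0,-1],
    [0.1,0.1,8,0,0,0,-1],
    [0.1,0.1,9.5,0,0,0,-1],
    [0.1,0.1,10,0,0,0,-1],
  ],
)

```text
clock: 1.65
position: [0.5032, 0.2907, 0.1296]
tool_rot: [-3.14, 0.002, 1.569]
force: [0.2, -1.2, 1.0]
grip_width: 0.0001
finger_force: 0.0
```

play_rows(
  motion=[
    [0,0,0.4,0,0,0,-1],
    [0,0,0.8,0,0,0,-1],
    [0,0,1.2,0,0,0,-1],
    [0,0,1.6,0,0,0,-1],
    [0,0,2,0,0,0,-1],
  ],
)

```text
clock: 2.15
position: [0.5031, 0.2931, 0.1114]
tool_rot: [3.141, -0.0, 1.571]
force: [-1.8, 0.2, 3.7]
grip_width: 0.0002
finger_force: 1.7
```

play_rows(
  motion=[
    [0,0,0.6,0,0,0,-1],
    [0,0,1.2,0,0,0,-1],
    [0,0,1.8,0,0,0,-1],
    [0,0,2.4,0,0,0,-1],
    [0,0,3,0,0,0,-1],
  ],
)

```text
clock: 2.65
position: [0.5028, 0.293, 0.0807]
tool_rot: [-3.141, 0.0, 1.571]
force: [-3.3, 1.3, 3.1]
grip_width: -0.0003
finger_force: 1.7
```

play_rows(
  motion=[
    [0,0,0.5,0,0,0,-1],
    [0,0,1,0,0,0,-1],
    [0,0,1.5,0,0,0,-1],
    [0,0,1.9,0,0,0,-1],
    [0,0,2.2,0,0,0,-1],
  ],
)

```text
clock: 3.15
position: [0.5031, 0.2929, 0.0589]
tool_rot: [3.142, 0.0, 1.571]
force: [1.6, -0.6, 2.0]
grip_width: 0.0002
finger_force: 1.1
```

play_rows(
  motion=[
    [0,0,0.05,0,0,0,-1],
    [0,0,0.1,0,0,0,-1],
    [0,0,0.15,0,0,0,-1],
    [0,0,0.2,0,0,0,-1],
    [0,0,0.2,0,0,0,-1],
  ],
)

```text
clock: 3.65
position: [0.503, 0.2929, 0.0573]
tool_rot: [3.142, -0.0, 1.571]
force: [0.3, -0.3, 1.9]
grip_width: 0.0
finger_force: 0.8
```

play_rows(
  motion=[
    [0,0,0.05,0,0,0,-1],
    [0,0,0.1,0,0,0,-1],
    [0,0,0.15,0,0,0,-1],
    [0,0,0.2,0,0,0,-1],
    [0,0,0.2,0,0,0,-1],
  ],
)

```text
clock: 4.15
position: [0.5033, 0.2931, 0.0559]
tool_rot: [3.141, -0.0, 1.571]
force: [-1.3, -2.3, 14.2]
grip_width: -0.0001
finger_force: 6.5
```

play_rows(
  motion=[
    [0,0,0.05,0,0,0,-1],
    [0,0,0.1,0,0,0,-1],
    [0,0,0.15,0,0,0,-1],
    [0,0,0.15,0,0,0,-1],
    [0,0,0.15,0,0,0,-1],
  ],
)

```text
clock: 4.65
position: [0.5036, 0.2932, 0.0553]
tool_rot: [3.14, -0.001, 1.571]
force: [-4.3, -5.0, 29.1]
grip_width: 0.0001
finger_force: 14.9
```

Run:
```python
from h import *
o=observe(); print(o['clock'],o['position'],o['force'])
ims=[]
for n in('side','scene','wrist'):
    p,d,i=grab(n)
    if n!='wrist':
        v,u=np.nonzero(redmask(p)[1]&(d>0)); P=pts(u,v,d[v,u],i)
        k=(P[:,0]>.45)&(P[:,0]<.9)&(P[:,1]>.05)&(P[:,1]<.35); P=P[k]; print(n,'orange top z',np.percentile(P[:,2],99.5))
        u0,v0=(205,210) if n=='side' else (330,180)
        ims.append(cv2.resize(p[v0-60:v0+60,u0-60:u0+60],(400,400)))
    else: w=p
save(np.hstack(ims),'c.png'); save(w,'w2.png')
```

```text
4.65 [0.50356599 0.29316603 0.05525647] [-4.29630571 -4.96625273 29.0594302 ]
side orange top z 0.23160301494363714
scene orange top z 0.25314191433238925
```

View pics/c.png

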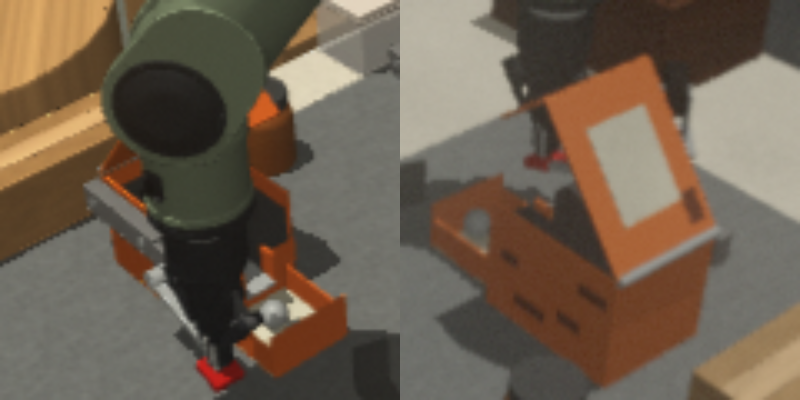

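View pics/w2.png

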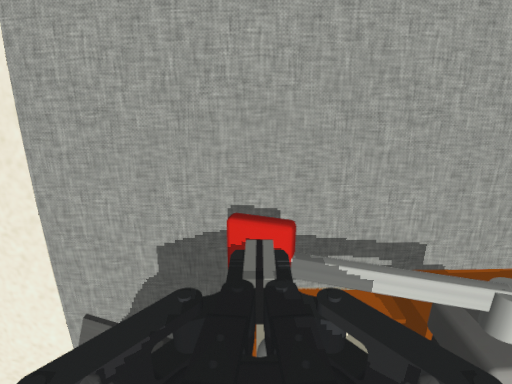

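The lever is at its stop: 29 N, with the lid edge at 0.24. One ball shows in the tray (side crop (275,310), scene crop (475,225)), but the second isn't clearly visible. I'll ease the force a little, wait, and look for two balls.

play_rows(
  motion=[
    [0,0,-0.1,0,0,0,-1],
    [0,0,-0.1,0,0,0,-1],
    [0,0,-0.1,0,0,0,-1],
    [0,0,-0.1,0,0,0,-1],
    [0,0,-0.1,0,0,0,-1],
  ],
)

```text
clock: 5.3
position: [0.5034, 0.2931, 0.0557]
tool_rot: [3.141, -0.0, 1.571]
force: [-2.3, -2.3, 17.9]
grip_width: -0.0001
finger_force: 9.1
```

play_rows(
  motion=[
    [0,0,0,0,0,0,-1],
    [0,0,0,0,0,0,-1],
    [0,0,0,0,0,0,-1],
    [0,0,0,0,0,0,-1],
    [0,0,0,0,0,0,-1],
  ],
)

```text
clock: 5.8
position: [0.5034, 0.2931, 0.0557]
tool_rot: [3.141, -0.0, 1.571]
force: [-2.4, -3.1, 18.1]
grip_width: 0.0003
finger_force: 9.1
```

Run:
```python
from h import *
ims=[]
for n,(u0,v0) in(('side',(225,230)),('scene',(300,180))):
    p,d,i=grab(n); ims.append(cv2.resize(p[v0-30:v0+30,u0-30:u0+30],(400,400),interpolation=cv2.INTER_CUBIC))
    # grey pixels above tray floor inside the tray
    v,u=np.nonzero(d>0); P=pts(u,v,d[v,u],i); h=cv2.cvtColor(p,cv2.COLOR_RGB2HSV)[v,u]
    k=(P[:,0]>.5)&(P[:,0]<.59)&(P[:,1]>.145)&(P[:,1]<.23)&(P[:,2]<.06)&(P[:,2]>0.0)&(h[:,1]<60)
    print(n); [print(a,b,P_.round(3)) for a,b,P_ in zip(u[k],v[k],P[k]) if P_[2]>.022][:0] 
    Q=P[k]; Q=Q[Q[:,2]>.022]; print(len(Q), Q.mean(0).round(3), Q.min(0).round(3),Q.max(0).round(3))
save(np.hstack(ims),'d.png')
```

```text
side
224 233 [0.588 0.175 0.042]
225 233 [0.583 0.174 0.045]
221 234 [0.589 0.187 0.044]
222 234 [0.585 0.185 0.046]
223 234 [0.583 0.182 0.045]
224 234 [0.582 0.179 0.044]
225 234 [0.58  0.177 0.044]
226 234 [0.576 0.175 0.045]
221 235 [0.585 0.19  0.044]
222 235 [0.581 0.188 0.045]
223 235 [0.581 0.184 0.043]
224 235 [0.584 0.178 0.037]
225 235 [0.574 0.181 0.045]
226 235 [0.576 0.175 0.041]
219 236 [0.588 0.196 0.041]
220 236 [0.584 0.195 0.043]
221 236 [0.582 0.192 0.043]
222 236 [0.581 0.189 0.041]
223 236 [0.578 0.187 0.042]
224 236 [0.575 0.185 0.043]
219 237 [0.583 0.201 0.043]
220 237 [0.58  0.198 0.043]
221 237 [0.579 0.195 0.042]
222 237 [0.575 0.193 0.043]
219 238 [0.583 0.201 0.038]
220 238 [0.579 0.2   0.04 ]
221 238 [0.58  0.195 0.037]
219 239 [0.578 0.204 0.039]
225 240 [0.563 0.191 0.036]
226 240 [0.562 0.187 0.035]
227 240 [0.557 0.187 0.037]
228 240 [0.558 0.182 0.034]
229 240 [0.557 0.178 0.032]
224 241 [0.564 0.194 0.033]
225 241 [0.557 0.195 0.038]
226 241 [0.558 0.191 0.035]
227 241 [0.551 0.191 0.039]
228 241 [0.548 0.189 0.04 ]
229 241 [0.552 0.182 0.033]
230
[... 1500 characters left out ...]
5 [0.516 0.178 0.029]
292 185 [0.519 0.18  0.03 ]
293 185 [0.525 0.18  0.033]
294 185 [0.523 0.186 0.029]
295 185 [0.526 0.188 0.03 ]
296 185 [0.526 0.193 0.028]
289 186 [0.511 0.174 0.024]
290 186 [0.514 0.176 0.025]
291 186 [0.521 0.174 0.029]
292 186 [0.52  0.179 0.027]
293 186 [0.525 0.18  0.029]
294 186 [0.525 0.184 0.027]
295 186 [0.524 0.19  0.024]
296 186 [0.531 0.188 0.029]
290 187 [0.519 0.172 0.025]
291 187 [0.521 0.174 0.025]
292 187 [0.528 0.172 0.03 ]
293 187 [0.526 0.179 0.026]
294 187 [0.53  0.179 0.028]
295 187 [0.527 0.187 0.023]
296 187 [0.532 0.188 0.025]
292 188 [0.525 0.176 0.022]
293 188 [0.527 0.178 0.023]
34 [0.521 0.182 0.028] [0.51  0.172 0.022] [0.532 0.193 0.033]
```

View pics/d.png

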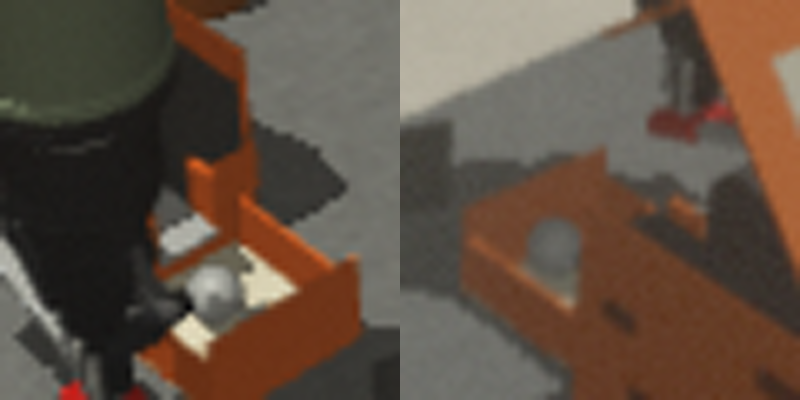

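Run:
```python
from h import *
from scipy.optimize import least_squares
for n,b in(('side',(222,239,231,248)),('scene',(288,182,297,189))):
    p,d,i=grab(n); v,u=np.mgrid[b[1]:b[3]+1,b[0]:b[2]+1]; v,u=v.ravel(),u.ravel(); P=pts(u,v,d[v,u],i)
    C=-np.array(i['R']).T@np.array(i['t']); s=cv2.cvtColor(p,cv2.COLOR_RGB2HSV)[v,u,1]
    Q=P[(s<60)&(P[:,2]>.02)&(P[:,2]<.05)]
    f=least_squares(lambda c:np.linalg.norm(Q-c,axis=1)-.015,Q.mean(0)+.01*(Q.mean(0)-C)/np.linalg.norm(Q.mean(0)-C),loss='soft_l1',f_scale=.002)
    print(n,'cam',C.round(2),len(Q),'centre',f.x.round(4),'rms',np.sqrt((f.fun**2).mean()).round(4))
```

```text
side cam [-0.4   0.86  1.05] 51 centre [0.5564 0.1903 0.0211] rms 0.0038
scene cam [ 1.31 -0.56  0.8 ] 39 centre [0.5169 0.1857 0.017 ] rms 0.0021
```

Run:
```python
from h import *
for n in('side','scene'):
    i=viewer.camera_info(n); K=np.array([[i['fx'],0,i['cx']],[0,i['fy'],i['cy']],[0,0,1.]])
    q=cv2.projectPoints(np.array([[.5564,.1903,.0211],[.5169,.1857,.017],[.5169,.1857,.032],[.5564,.19,.035]]),cv2.Rodrigues(np.array(i['R']))[0],np.array(i['t']),K,np.array([i['k1'],0,0,0.]))[0]
    print(n,q.reshape(-1,2).round(1))
```

```text
side [[226.6 244.1]
 [235.1 250.1]
 [234.8 246.8]
 [226.4 241. ]]
scene [[301.5 191. ]
 [292.6 187.2]
 [292.8 183.6]
 [301.6 187.7]]
```

Two distinct balls are in the tray, at (0.556, 0.190) and (0.517, 0.186), 40 mm apart and each partly hidden from the other view. Now I ease the lever up slowly.

play_rows(
  motion=[
    [0,0,-0.2,0,0,0,-1],
    [0,0,-0.5,0,0,0,-1],
    [0,0,-0.8,0,0,0,-1],
    [0,0,-1.1,0,0,0,-1],
    [0,0,-1.4,0,0,0,-1],
  ],
)

```text
clock: 6.5
position: [0.5028, 0.293, 0.069]
tool_rot: [-3.141, 0.0, 1.571]
force: [-2.1, 0.8, 1.4]
grip_width: 0.0002
finger_force: 1.0
```

play_rows(
  motion=[
    [0,0,-0.3,0,0,0,-1],
    [0,0,-0.6,0,0,0,-1],
    [0,0,-0.9,0,0,0,-1],
    [0,0,-1.2,0,0,0,-1],
    [0,0,-1.5,0,0,0,-1],
  ],
)

```text
clock: 7.0
position: [0.503, 0.293, 0.0841]
tool_rot: [3.142, -0.0, 1.571]
force: [-1.9, -0.2, 2.7]
grip_width: 0.0002
finger_force: 1.2
```

play_rows(
  motion=[
    [0,0,-0.3,0,0,0,-1],
    [0,0,-0.6,0,0,0,-1],
    [0,0,-0.9,0,0,0,-1],
    [0,0,-1.2,0,0,0,-1],
    [0,0,-1.5,0,0,0,-1],
  ],
)

```text
clock: 7.5
position: [0.5035, 0.293, 0.0992]
tool_rot: [3.141, -0.0, 1.571]
force: [0.9, -0.7, 1.7]
grip_width: -0.0003
finger_force: 1.1
```

play_rows(
  motion=[
    [0,0,-0.2,0,0,0,-1],
    [0,0,-0.4,0,0,0,-1],
    [0,0,-0.6,0,0,0,-1],
    [0,0,-0.8,0,0,0,-1],
    [0,0,-1,0,0,0,-1],
  ],
)

```text
clock: 8.0
position: [0.503, 0.293, 0.1089]
tool_rot: [3.142, 0.0, 1.571]
force: [1.4, -0.4, 2.5]
grip_width: 0.0003
finger_force: 1.2
```

Still in contact (finger force 1.2 N), so I continue slowly.

play_rows(
  motion=[
    [0,0,-0.15,0,0,0,-1],
    [0,0,-0.3,0,0,0,-1],
    [0,0,-0.45,0,0,0,-1],
    [0,0,-0.6,0,0,0,-1],
    [0,0,-0.75,0,0,0,-1],
  ],
)

```text
clock: 8.5
position: [0.503, 0.293, 0.1164]
tool_rot: [-3.142, 0.0, 1.571]
force: [2.0, -0.0, 1.7]
grip_width: 0.0001
finger_force: 1.2
```

play_rows(
  motion=[
    [0,0,-0.1,0,0,0,-1],
    [0,0,-0.2,0,0,0,-1],
    [0,0,-0.3,0,0,0,-1],
    [0,0,-0.4,0,0,0,-1],
    [0,0,-0.5,0,0,0,-1],
  ],
)

```text
clock: 9.0
position: [0.503, 0.293, 0.1213]
tool_rot: [-3.142, 0.0, 1.571]
force: [2.3, -0.6, 1.9]
grip_width: -0.0001
finger_force: 1.2
```

play_rows(
  motion=[
    [0,0,-0.1,0,0,0,-1],
    [0,0,-0.2,0,0,0,-1],
    [0,0,-0.3,0,0,0,-1],
    [0,0,-0.4,0,0,0,-1],
    [0,0,-0.5,0,0,0,-1],
  ],
)

```text
clock: 9.5
position: [0.5028, 0.293, 0.1263]
tool_rot: [-3.141, 0.0, 1.571]
force: [-0.4, 0.0, 0.6]
grip_width: 0.0
finger_force: 0.0
```

Contact ended gently, so the lever is released. I take the hand clear: up, then away toward the starting side at height.

play_rows(
  motion=[
    [0,0,-1.5,0,0,0,-1],
    [0,0,-4.5,0,0,0,-1],
    [0,0,-8,0,0,0,-1],
    [0,0,-11,0,0,0,-1],
    [0,0,-12,0,0,0,-1],
  ],
)

```text
clock: 10.0
position: [0.5038, 0.2935, 0.2494]
tool_rot: [3.138, -0.002, 1.571]
force: [-0.3, 0.6, -0.6]
grip_width: -0.0002
finger_force: 0.0
```

play_rows(
  motion=[
    [-2,-0.5,0,0,0,0,-1],
    [-6,-1.5,0,0,0,0,-1],
    [-10,-2.5,0,0,0,0,-1],
    [-13,-3,0,0,0,0,-1],
    [-14,-3,0,0,0,0,-1],
  ],
)

```text
clock: 10.5
position: [0.4724, 0.1499, 0.2462]
tool_rot: [-3.141, 0.001, 1.568]
force: [0.6, 0.3, -0.6]
grip_width: -0.0001
finger_force: 0.0
```

Run:
```python
from h import *
o=observe(); print(o['clock'],o['position'],o['force'],np.abs(o['qd']).max())
ims=[]
for n in('side','wrist','scene'):
    p,d,i=grab(n); v,u=np.nonzero(redmask(p)[1]&(d>0)); P=pts(u,v,d[v,u],i)
    P=P[(P[:,0]>.57)&(P[:,0]<.62)&(P[:,1]>.12)&(P[:,1]<.25)&(P[:,2]<.3)]; print(n,'lid front z',np.percentile(P[:,2],[95,99]).round(4))
    v,u=np.nonzero(redmask(p)[0]&(d>0)); P=pts(u,v,d[v,u],i); k=(abs(P[:,0]-.5)<.03)&(abs(P[:,1]-.294)<.03); print('pad',P[k].mean(0).round(4))
    ims.append(cv2.resize(p,(400,300)) if n=='wrist' else cv2.resize(p[190:265,165:265],(400,300),interpolation=cv2.INTER_CUBIC))
save(np.hstack(ims[:2]),'e.png')
```

```text
10.5 [0.47236689 0.14989651 0.24618875] [ 0.63818867  0.29336004 -0.57026532] 0.16316435102194415
side lid front z [0.1283 0.1304]
pad [0.4978 0.2975 0.122 ]
wrist lid front z [0.1271 0.1276]
pad [0.5022 0.2869 0.1223]
scene lid front z [0.1254 0.1263]
pad [0.5051 0.2905 0.1196]
```

View pics/e.png

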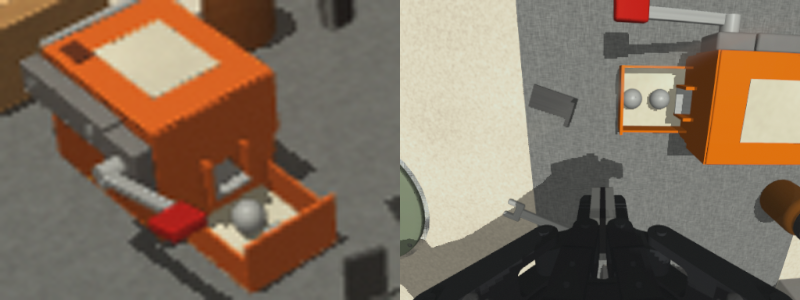

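The wrist view shows both balls in the tray at (632,98) and (659,98). The lid is shut, the pad is back at 0.12 and the hand is clear.

play_rows(
  motion=[
    [0,0,0,0,0,0,-1],
    [0,0,0,0,0,0,-1],
    [0,0,0,0,0,0,-1],
    [0,0,0,0,0,0,-1],
    [0,0,0,0,0,0,-1],
  ],
)

```text
clock: 11.15
position: [0.4729, 0.1532, 0.2462]
tool_rot: [-3.141, 0.0, 1.571]
force: [0.1, -0.3, 0.2]
grip_width: -0.0004
finger_force: 0.0
```

```bash
python3 -c "
from workcell import bot
print(bot.job_done())"
```

```text
the job is handed in; nothing more can be done
None
```

I pressed the red lever to its stop, both steel balls rolled into the orange tray, the lid was eased shut, the hand is clear, and the job was handed in at about 11 s (no verdict was returned).

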